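# Stow a leather stamp in the one empty cell of a covered crate

## Task

Put the wooden-handled stamp away in the covered crate: only one of its six cells is empty, and you can find it only by pressing the covers gently to feel which one sinks all the way. Lower the stamp upright to the bottom of that cell and let go of it, then tilt the hand valve's lever fully over towards the crate, hold it there for about a second to close the crate's air clamps, and let it spring back to centre. Never tilt the lever away from the crate, and leave the other things on the bench where they are.

Things in the scene. Friction and masses are not known exactly. Their poses are not given: they have to be found in the camera images.
- crate: Wooden crate fixed to the bench, 138 (x) x 204 (y) x 80 mm (z) outside, walls 6 mm, partitions 6 mm and 69 mm high. Six 60 mm square cells, centred at x = -33 or +33 mm and y = -66, 0 or +66 mm from the origin, each closed by a cover. Three cells hold tall stock, two low stock, one is empty; all look alike, and vary each time. Origin: centre of its underside, on the bench; z up.
- covers (a point): Point at the crate's middle (x = y = 0), level with the tops of its six covers at rest, 76 mm above the bench, 4 mm below the rim. Covers: plain aluminium plates 56 mm square on rubber (4 N per mm) on a carrier that slides straight down, sprung up with 2 N (top) to 3 N (bottom). Over tall stock a cover stops after 5 mm, over low stock after 25 mm.
- seat (a point): Point at the crate's middle (x = y = 0), 24 mm above the bench: the height where the top of the empty cell's cover meets its end stop after sinking 52 mm. The stamp stands on the cover there, at most 2 mm lower, and its weight keeps it down.
- stamp: Leather stamp standing upright and loose on the bench, 130 mm tall, 0.38 to 0.56 kg: round steel foot 46 mm in diameter and 28 mm high, short thin neck, then a dark wooden cylindrical handle 31 mm in diameter from 38 to 130 mm above the underside. Origin: centre of the underside; z up along the handle.
- valve: Hand valve: grey box 90 x 90 x 55 mm fixed to the bench on the robot's right, two brass stubs on its far (+x) face, a spring-centred lever on its top. Origin: centre of its underside; z up; its y axis points to the robot's left (up to 0.4 rad askew), towards the crate: that is the way to tilt the lever.
- lever_ball (a point): Centre of the black ball, 28 mm in diameter, on top of the valve's steel lever (12 mm thick rod), 75 mm from the lever's pivot, which is on the valve's axis 55 mm above the bench; at rest the ball's centre is 130 mm above the bench.
- valve_lever (a joint): Tilt of the lever, rad: 0 upright (where its spring holds it), positive towards the valve's +y (towards the crate), stops at +0.5 and -0.5. Spring 0.6 N m per rad: about 4 N at the ball when fully over.
- steel_cup: Bystander: open steel cup, 72 mm across, 85 mm tall, on the left. Origin: centre of the underside.
- torch: Bystander: black torch standing upright, 38 mm across, 150 mm tall. Origin: centre of the underside.
- rivet_jar: Bystander: glass jar with steel cap, 72 mm across, 90 mm tall, at the far side. Origin: centre of the underside.
- mallet: Bystander: mallet lying down, 200 mm long, at the far right. Origin: under its middle, on the bench.
- sleeve_stack: Bystander: stack of five black key sleeves, 75 x 42 x 43 mm. Origin: centre of the underside.
- slicker: Bystander: light wooden rod lying down, 120 mm long, 28 mm in diameter, on the left. Origin: under its middle, on the bench.
There are look-alikes about, which are no part of the job. Of the things like the stamp, leave any that is green; of the rest the larger one is meant.

How it is judged:
By the outcome, as a careful person would: the job done as asked, in the order asked, and still so for the second after the job is handed in, with the robot touching nothing.
It also fails if it takes over 72 s, if anything falls off the work surface, if the arm or the gripper's body presses on something with over 40 N, if the wrist force passes 120 N, or if a joint passes its speed limit or range.

## Robot

A 6-joint arm with a two-finger parallel gripper is mounted at the origin on the work surface. World frame = base frame: x ahead of the robot, y to its left, z up, the work surface at z = 0. Lengths are in m, angles in rad, forces in N, time in s.
With the tool pointing down it reaches from about 0.275 to 1 m from the base axis. Payload 8.4 kg.
Tool frame: the origin (TCP) lies on the mounting face of the last link; the fingertips stand 173 mm ahead of it and the grasp point (between the pads) lies 155 mm ahead of it; z points along the fingers, y is the line along which they close (so a half turn about z gives the same grasp; the last joint's range is limited). The gripper opens to 85 mm and grips with 20 to 120 N. Pads are 22 mm wide; open, the fingers measure 114 mm over their backs; the gripper's body (76 mm by 85 mm) begins 54 mm behind the grasp point. The pads swing forward as they close: fully open they stand 13 mm farther back than shut.
Start: joints at [-1.115, 0.353, 1.633, -0, 1.155, -0.002], TCP at [0.276, -0.561, 0.405] pointing down, gripper open.
Joint ranges: [-2.63, 2.63], [-0.92, 2.1], [0.06, 2.66], [-1.3, 4.44], [0, 2.69], [-3.02, 3.02]. Speed limits (rad/s): [2.22, 2.22, 2.79, 3.14, 3.14, 3.14].

## Interface

Orientations are given as a unit quaternion [x, y, z, w].
In Python, from cell import arm gives the robot as it stands. Calls block until the motion is done:
- arm.movep(position, orientation): joint-space move of the TCP to a pose.
- arm.line_to(position, rotation=None, rate=0.15, until_force=None): straight line of the TCP; rotation=None keeps the orientation; rate is the mean speed in m/s. With until_force (N) it stops when the force on the tool has changed by that much, and returns True; else False.
- arm.movej(angles): joint-space move.
- arm.release() and arm.grasp(): open the fingers fully, or close them until they stop; the grip force is fixed at half the most.
- arm.hold(seconds).
- arm.inverse_kinematics(position, orientation): joint angles nearest the present ones, or None.
- arm.read_state(): the state.
- arm.read_camera(name): name is "side" or "top" or "wrist"; returns a dict with "frame" (400x640x3 uint8, red, green, blue), "fovy" (degrees; the focal length in pixels is half the picture's height over the tangent of half this angle, whatever the lens; pixels are square), "cx", "cy" (the principal point, pixels), "world_to_cam" (4x4, takes a point from world to camera coordinates). Camera axes: x right, y down, z forward; pixel columns grow to the right and rows downward; lengths in m; the calibration is good to about 2 mm. A picture is of the moment at which its call begins. There is no depth.
A pose or a line that the arm cannot do raises arm.IKError and nothing moves.
- arm.hand_in(): hands the job in; it is judged then, once.
Trained networks look in the newest picture that a camera, given by its name, has taken for a name from the list of things; names that differ only in an ending like _2 or _b are one class to them, and where a whole thing is asked for, a point or a joint stands for the part that bears it (a point fixed in the world has none). Each returns a list of dicts, best first, with "confidence" (0 to 1); they miss things now and then, are a little off and sometimes report something else, mostly with a low value. They report only what shows in the picture. A call takes as long as a camera call. They do not tell look-alikes from the thing itself.
- arm.recognise(camera, label): "centre" ([x, y, z] in m, in world coordinates, good to about 4 mm: the middle of the surface that is visible of it).
- arm.trace(camera, label): "pixels" (400x640 bool, what is visible of it).
The state is a dict: "time_s": time; "qpos": joint angles; "qd": joint speeds; "effort": joint torques, N m; "position": TCP position; "tool_rot": TCP orientation; "force": force on the tool from outside, world axes, zero at the start; "moment": the same for the moment, N m; "grip_width": opening from 0.0 (shut) to 1.0 (fully open); "grip_force": force on a finger pad.
Only numpy, scipy, OpenCV 4.12 (cv2) and the standard library are available. Lean on these libraries where they do the work, as an engineer would, in place of code of your own. Each camera call takes 0.05 s, during which the arm holds its last target. There are 200 camera calls.

## Working session

There is one attempt and no reset: what is moved stays moved. The work goes in short steps, each a Python script; the robot and the scene stay as the last script left them, time stands still between calls to the robot, and variables do not carry over. Pictures are saved under pics/ and viewed, at most 10 in all, crops included, and the job is handed in when it is done.

```bash
mkdir -p pics; ls; cat > h.py <<'E'
import numpy as np, cv2
from cell import arm
def save(cam,name):
    c=arm.read_camera(cam); cv2.imwrite(f'pics/{name}.png',c['frame'][:,:,::-1]); return c
def proj(c,p):
    q=c['world_to_cam']@np.r_[p,1]; f=200/np.tan(np.radians(c['fovy'])/2)
    return np.array([c['cx']+f*q[0]/q[2],c['cy']+f*q[1]/q[2]])
def back(c,uv,z):
    f=200/np.tan(np.radians(c['fovy'])/2); T=np.linalg.inv(c['world_to_cam'])
    d=T[:3,:3]@np.array([(uv[0]-c['cx'])/f,(uv[1]-c['cy'])/f,1]); o=T[:3,3]
    return o+d*(z-o[2])/d[2]
E
python3 - <<'E'
from h import *
cs={}
for cam in ['top','side']:
    c=save(cam,cam+'0')
    print(cam,c['fovy'],np.linalg.inv(c['world_to_cam'])[:3,3].round(3))
    for l in ['crate','stamp','valve','lever_ball','steel_cup','torch','rivet_jar','mallet','sleeve_stack','slicker']:
        for r in arm.recognise(cam,l)[:4]:
            print(l,round(r['confidence'],2),np.round(r['centre'],3),proj(c,r['centre']).round())
s=arm.read_state();print(s['tool_rot'],s['time_s'])
a=cv2.imread('pics/top0.png')
E
```

```text
pics
top 46.79963397429412 [0.397 0.011 1.217]
crate 0.78 [0.546 0.1   0.075] [269. 211.]
stamp 0.72 [ 0.658 -0.174  0.076] [378. 168.]
stamp 0.61 [ 0.591 -0.119  0.055] [355. 195.]
stamp 0.57 [ 0.53  -0.179  0.078] [381. 218.]
valve 0.77 [ 0.46 -0.32  0.06] [437. 247.]
steel_cup 0.87 [0.642 0.387 0.044] [159. 176.]
steel_cup 0.32 [0.551 0.101 0.078] [268. 209.]
torch 0.7 [ 0.688 -0.074  0.1  ] [339. 154.]
rivet_jar 0.97 [0.735 0.096 0.088] [271. 136.]
rivet_jar 0.59 [0.549 0.102 0.071] [268. 210.]
mallet 0.58 [ 0.637 -0.289  0.027] [419. 180.]
sleeve_stack 0.64 [ 0.415 -0.134  0.04 ] [362. 265.]
slicker 0.8 [0.463 0.356 0.023] [170. 246.]
side 43.10049404217654 [-0.347  0.908  0.851]
crate 0.89 [0.519 0.127 0.069] [307. 232.]
stamp 0.52 [ 0.589 -0.112  0.042] [348. 201.]
stamp 0.52 [ 0.658 -0.171  0.072] [345. 179.]
valve 0.7 [ 0.458 -0.302  0.053] [418. 192.]
lever_ball 0.49 [ 0.454 -0.328  0.122] [426. 170.]
steel_cup 0.8 [0.62  0.383 0.058] [208. 259.]
torch 0.56 [ 0.688 -0.063  0.086] [315. 183.]
rivet_jar 0.78 [0.722 0.117 0.056] [264. 208.]
rivet_jar 0.26 [ 0.528 -0.172  0.063] [375. 195.]
mallet 0.65 [ 0.647 -0.283  0.022] [369. 182.]
sleeve_stack 0.93 [ 0.404 -0.122  0.036] [395. 224.]
slicker 0.58 [0.453 0.37  0.026] [252. 297.]
[9.73917972e-01 2.26900383e-01 5.70756841e-07 4.52071436e-06] 1.1
```

View pics/top0.png

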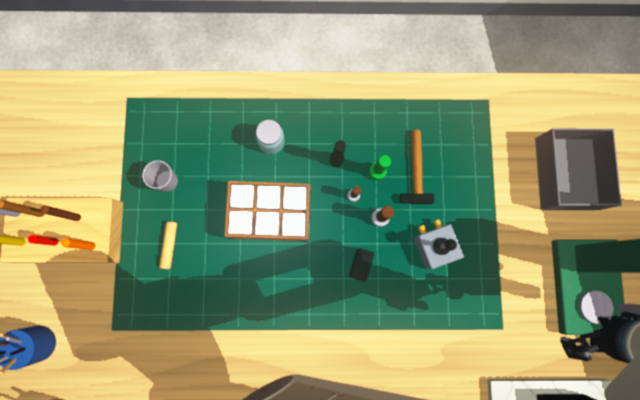

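```bash
python3 - <<'E'
import cv2,numpy as np
a=cv2.imread('pics/top0.png')[120:300,310:470]; b=cv2.imread('pics/side0.png')[140:260,290:450]
a=cv2.resize(a,None,fx=3.3,fy=3.3,interpolation=2)[:594]
a=cv2.resize(a,(400,450)); b=cv2.resize(b,(400,300))
b=np.vstack([b,np.zeros((150,400,3),'u1')])
cv2.imwrite('pics/crop0.png',np.hstack([a,b]))
E
```

```text
(no output)
```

View pics/crop0.png

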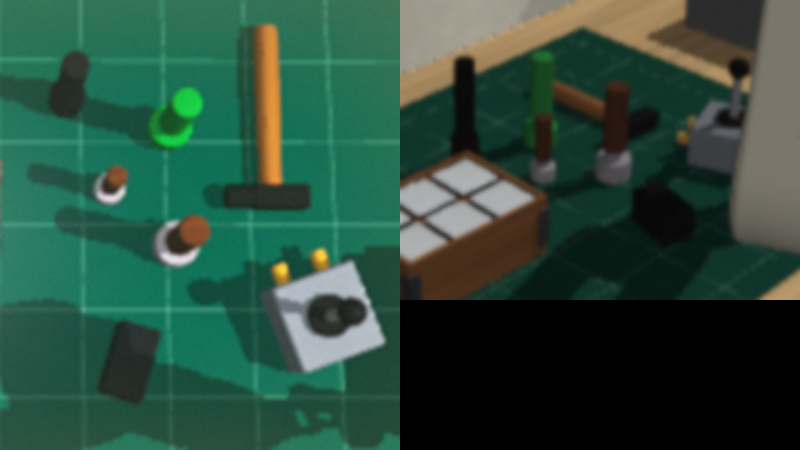

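The candidates for the stamp are the green one at (381,166), the small brown one at (355,193) and the large brown one at (383,216). The crop confirms the large brown one. The valve's brass stubs show it turned about +0.4 rad. Next I'll look from near with the wrist camera.

```bash
cat >> h.py <<'E'
from scipy.spatial.transform import Rotation as R
def down(psi): return np.array([np.cos(psi/2),np.sin(psi/2),0,0])
E
python3 - <<'E'
from h import *
import pickle
out=[]
for n,p in [('v',[0.44,-0.22,0.42]),('c',[0.5,0.1,0.42])]:
    arm.movep(p,down(0.0)); c=save('wrist','w'+n); out.append(c)
    T=np.linalg.inv(c['world_to_cam']);print(n,T[:3,3].round(3),T[:3,2].round(2),c['fovy'])
    for l in (['stamp','valve','lever_ball'] if n=='v' else ['crate']):
        for r in arm.recognise('wrist',l)[:4]: print(l,round(r['confidence'],2),np.round(r['centre'],3),proj(c,r['centre']).round())
    s=arm.read_state(); print(s['time_s'],s['qpos'],s['force'])
pickle.dump(out,open('w.pkl','wb'))
cv2.imwrite('pics/wboth.png',cv2.resize(np.hstack([o['frame'][:,:,::-1] for o in out]),None,fx=.6,fy=.6))
E
```

```text
v [ 0.508 -0.221  0.39 ] [-0.27 -0.   -0.96] 64.63179360789043
stamp 0.62 [ 0.533 -0.189  0.13 ] [275.  78.]
stamp 0.61 [ 0.593 -0.124  0.053] [215.  19.]
stamp 0.44 [0.542 0.017 0.076] [60. 73.]
valve 0.78 [ 0.468 -0.326  0.061] [417. 152.]
lever_ball 0.59 [ 0.463 -0.326  0.137] [446. 170.]
2.7083 [-4.68029211e-01  1.28620802e-01  1.89345525e+00 -7.51982329e-05
  1.11968652e+00  1.10371569e+00] [-0.13463186  1.20990231  0.1458596 ]
c [0.568 0.099 0.39 ] [-0.27 -0.   -0.96] 64.63179360789043
crate 0.7 [0.556 0.102 0.076] [312. 125.]
4.0417 [ 1.92338552e-01  1.57283156e-01  1.85900303e+00 -2.85887381e-04
  1.12534276e+00  1.76471596e+00] [ 0.17503995 -1.06297629 -0.24449432]
```

View pics/wv.png

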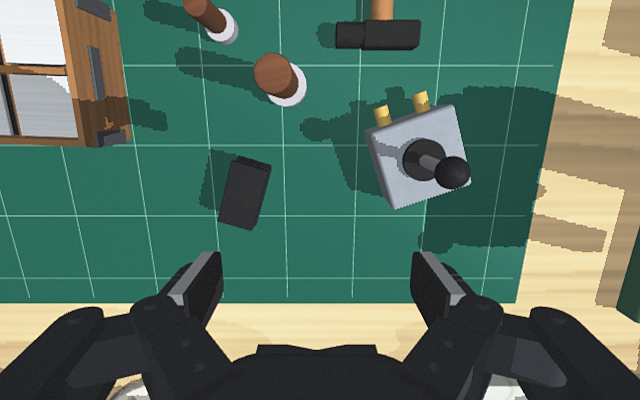

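View pics/wc.png

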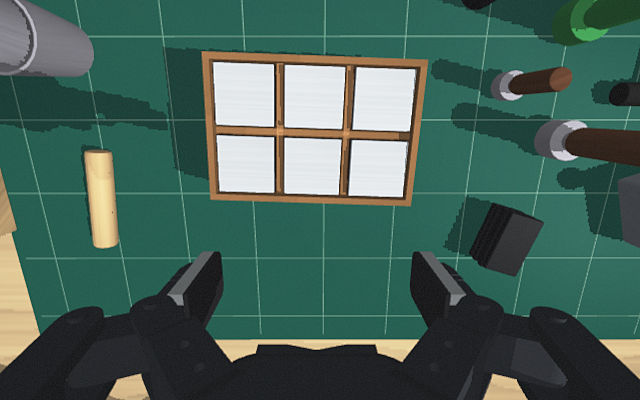

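The stamp's top is at (273,75) and its foot at (287,86). The valve's top corners are near (366,131), (453,104), (470,180) and (395,210), with the ball at (452,172). The crate shows six white covers, with rim corners at (202,51), (428,60), (411,206) and (210,199).

```bash
python3 - <<'E'
from h import *
import pickle
v,c=pickle.load(open('w.pkl','rb'))
f=c['frame']; m=((f.min(2)>150)*255).astype('u1'); m[:, :205]=0; m[:,425:]=0; m[:50]=0;m[210:]=0
n,lab,st,ce=cv2.connectedComponentsWithStats(m)
P=[]
for i in range(1,n):
    if st[i,4]<1000: continue
    cn,_=cv2.findContours((lab==i).astype('u1'),0,2)
    g=np.array([back(c,p[0],.076)[:2] for p in cn[0]],'f4'); r=cv2.minAreaRect(g*1000); P.append(r[0]); print(ce[i].round(),np.round(r[0],1),np.round(r[1],1),round(r[2],1))
for uv in [(202,51),(428,60),(411,206),(210,199)]: print('rim',back(c,uv,.08)[:2].round(4))
P=np.array(P)
if len(P)==6:
    # match: sort into model
    c0=P.mean(0); M=np.array([[x,y] for x in(-33,33) for y in(-66,0,66)],float)
    best=[]
    Q=np.array([P[np.argmin(((P-c0-q)**2).sum(1))] for q in M])-c0
    yaw=np.arctan2((M[:,0]*Q[:,1]-M[:,1]*Q[:,0]).sum(),(M*Q).sum()); print('crate',c0,yaw)
fv=v['frame'].astype(int)
print('valve corners'); 
cor=np.array([back(v,u,.055)[:2] for u in [(366,131),(453,104),(470,180),(395,210)]]);print(cor.round(4),cor.mean(0),[np.linalg.norm(cor[i]-cor[i-1]).round(3) for i in range(4)])
d=cor[0]-cor[1]; e=cor[3]-cor[2]; print('y dir yaw',np.arctan2(-d[0],d[1]),np.arctan2(-e[0],e[1]))
print('ball',back(v,(452,172),.13))
print('stamp top',back(v,(273,75),.13))
# foot: white pixels
w=((fv.min(2)>130)&(fv.max(2)-fv.min(2)<40)); w[:, :240]=0;w[:,320:]=0;w[120:]=0;w[:40]=0
ys,xs=np.nonzero(w);print(len(xs),xs.min(),xs.max(),ys.min(),ys.max())
# predicted outline for candidate centre
for u in arm.trace('wrist','stamp')[:3]:
    ys,xs=np.nonzero(u['pixels']);print(u['confidence'],xs.mean(),ys.mean())
z=cv2.resize(v['frame'][40:220,240:480,::-1],None,fx=3.3,fy=3.3,interpolation=2).copy()
def circ(cen,r,h):
    pts=np.array([(proj(v,[cen[0]+r*np.cos(t),cen[1]+r*np.sin(t),h])-[240,40]+.5)*3.3 for t in np.linspace(0,6.28,40)],int)
    cv2.polylines(z,[pts],True,(0,0,255),1)
s=back(v,(273,75),.13)[:2]; circ(s,.0155,.13);circ(s,.023,.0);circ(s,.023,.028)
b=cor.mean(0); circ(b,.014,.13); circ(b,.045,.055)
cv2.imwrite('pics/ov.png',z)
E
```

```text
[244.  94.] [583.2 167.1] [55.4 56.2] 88.0
[314.  96.] [581.  100.5] [55.2 56.3] 88.5
[383.  99.] [578.8  35. ] [55.5 56.2] 88.1
[246. 164.] [517.3 169.4] [55.3 56.2] 88.0
[312. 166.] [515.  103.1] [55.8 56.2] 88.1
[377. 168.] [512.8  37.2] [55.5 56.3] 88.1
rim [0.6205 0.2012]
rim [ 0.613  -0.0026]
rim [0.475  0.0015]
rim [0.4825 0.2067]
crate [548.00790405 102.05480385] -0.03456329582712668
valve corners
[[ 0.4888 -0.2728]
 [ 0.5156 -0.3599]
 [ 0.4369 -0.3876]
 [ 0.4029 -0.3087]] [ 0.46105796 -0.33223568] [np.float64(0.093), np.float64(0.091), np.float64(0.083), np.float64(0.086)]
y dir yaw 0.2986988691386714 0.40729482130083233
ball [ 0.45968312 -0.3343457   0.13      ]
stamp top [ 0.53518007 -0.18782124  0.13      ]
529 268 306 63 106
0.89 587.7199317600227 141.89963036678986
0.89 591.2750686813187 18.856456043956044
0.7 530.0307534597642 82.33213736545362
```

View pics/ov.png

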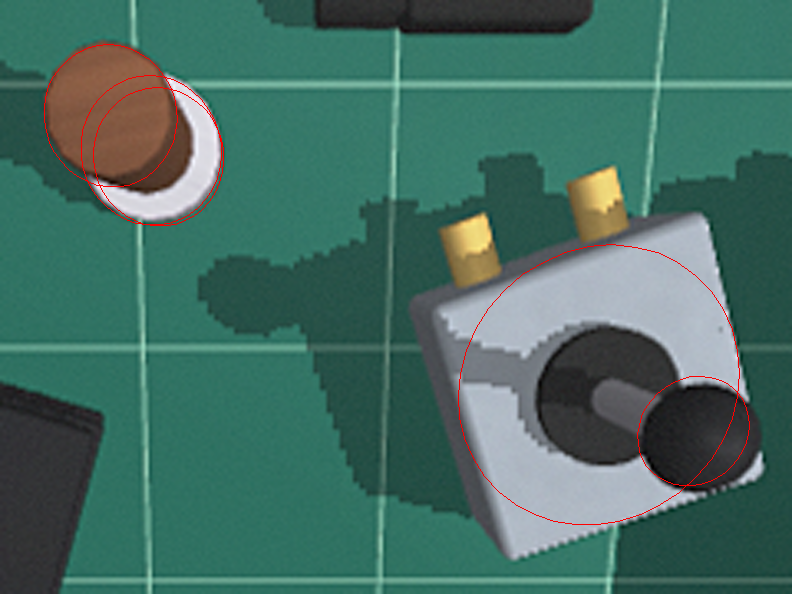

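The stamp and crate fits agree with the given sizes. Next I'll feel the covers with closed fingers.

```bash
cat >> h.py <<'E'
C=np.array([.548,.102]); CY=-.0346
def cell(i,j):
    a=np.array([33*i,66*j])/1000; return C+np.array([[np.cos(CY),-np.sin(CY)],[np.sin(CY),np.cos(CY)]])@a
E
python3 - <<'E'
from h import *
arm.grasp(); q=down(CY)
for k,(i,j) in enumerate([(-1,1),(-1,0),(-1,-1),(1,-1),(1,0),(1,1)]):
    x,y=cell(i,j)
    if k==0: arm.movep([x,y,.30],q)
    else: arm.line_to([x,y,.276],rate=.15)
    arm.line_to([x,y,.26],rate=.1)
    f0=arm.read_state()['force'][2]
    hit=arm.line_to([x,y,.044+.173],rate=.035,until_force=6)
    s=arm.read_state(); print(i,j,hit,np.round(s['position'],4),(s['position'][2]-.173).round(4),(s['force'][2]-f0).round(2),round(s['time_s'],2))
    arm.line_to([x,y,.276],rate=.12)
    if not hit: break
E
```

```text
-1 1 True [0.5176 0.1692 0.2219] 0.0489 9.61 7.02
-1 0 True [0.5153 0.1032 0.2413] 0.0683 12.69 9.18
-1 -1 True [0.513  0.0372 0.2417] 0.0687 9.61 11.18
1 -1 False [0.5787 0.0349 0.2172] 0.0442 1.57 13.88
```

Cell (+33,−66) is empty: its cover sank 32 mm at 1.6 N, while the others stopped at 7 or 27 mm. Now I'll grasp the stamp.

```bash
python3 - <<'E'
from h import *
q=down(CY); S=np.array([.5352,-.1878]); x,y=cell(1,-1)
s=arm.read_state()['position']; arm.line_to([s[0],s[1],.36],rate=.2)
arm.release(); arm.movep([*S,.36],q); arm.line_to([*S,.257],rate=.12)
arm.grasp(); s=arm.read_state(); print(s['grip_width'],s['grip_force'],s['force'],s['time_s'])
arm.line_to([*S,.40],rate=.15); print(arm.read_state()['force'])
arm.movep([x,y,.40],q); 
w=save('wrist','w2'); t=save('side','s2'); s=arm.read_state(); print(s['grip_width'],s['force'],s['moment'],s['time_s'])
a=cv2.resize(t['frame'][60:260,230:410,::-1],(360,400)); 
b=cv2.resize(w['frame'][:,120:520,::-1],(400,400)).copy()
cv2.imwrite('pics/lift.png',np.hstack([a,b]))
for r in [0,.013]: print(proj(t,[x,y,.143+.13]),proj(t,[x,y,.143]),)
E
```

```text
0.3505756892809923 59.12250638008118 [-0.56410644  1.73075296  5.18809306] 18.3417
[-1.33143791 -0.04646675 -4.26659715]
0.34820429244680196 [-0.32119704  0.15394822 -4.0119576 ] [-0.03012858  0.01153746  0.01928381] 20.45
[315.31651339 148.44804411] [315.77255589 189.84229753]
[315.31651339 148.44804411] [315.77255589 189.84229753]
```

View pics/lift.png

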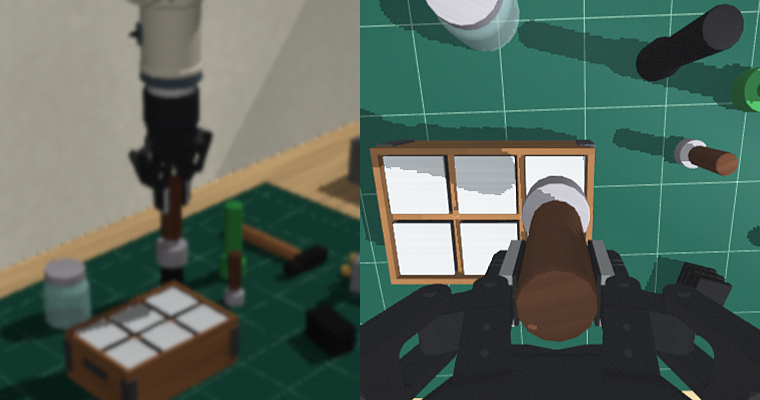

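The stamp hangs upright, with its foot at (171,255) in the side crop, over the right cell. Lower it.

```bash
python3 - <<'E'
from h import *
x,y=cell(1,-1)
arm.line_to([x,y,.355],rate=.15)
h=arm.line_to([x,y,.300],rate=.05,until_force=12); print(h,arm.read_state()['force'],arm.read_state()['position'])
if not h:
    h=arm.line_to([x,y,.2805],rate=.03,until_force=12); s=arm.read_state(); print(h,s['force'],s['position'],s['time_s'])
    if s['position'][2]<.284:
        arm.release(); arm.line_to([x,y,.42],rate=.15)
        arm.movep([.45,y,.42],down(CY))
        c=save('wrist','w3'); s=arm.read_state(); print(s['force'],s['time_s'])
        for hh in (.154,): print(proj(c,[x,y,hh]))
E
```

```text
False [ 0.13608487 -0.08676502 -2.26378589] [0.5786957  0.03488338 0.30023848]
False [ 0.4592394  -0.00231564 -1.02763046] [0.57876584 0.03491569 0.28059742] 22.95
[ 0.89707316 -0.47024776 -0.6053545 ] 25.2417
[308.96162319  16.52692418]
```

View pics/w3.png

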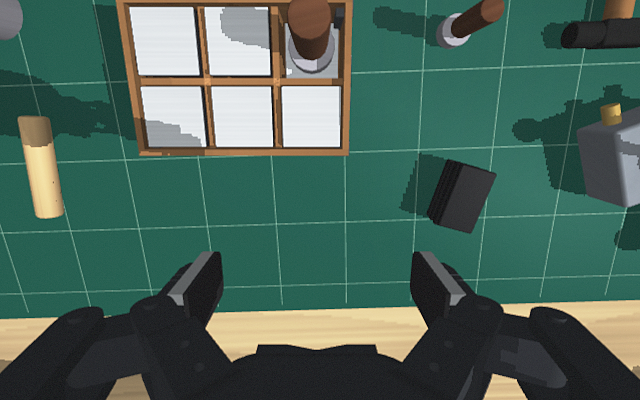

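The stamp stands upright in the cell, with its top at (309,13) as predicted for the seat. Next is the lever.

```bash
python3 - <<'E'
from h import *
import pickle
v,_=pickle.load(open('w.pkl','rb'))
cor=np.array([back(v,np.array(u)/3.3+[240,40]-.35,.055)[:2] for u in [(433,310),(703,213),(763,470),(512,558)]])
r=cv2.minAreaRect((cor*1000).astype('f4'));print(cor.round(3),cor.mean(0),r,[np.linalg.norm(cor[i]-cor[i-1]).round(3) for i in range(4)])
e=[cor[0]-cor[1],cor[3]-cor[2]]; f=[cor[1]-cor[2],cor[0]-cor[3]]
ang=[np.arctan2(-a[0],a[1]) for a in e]+[np.arctan2(a[1],a[0]) for a in f]
print(np.round(ang,3)); Y=float(np.mean(ang)); B=np.array(back(v,np.array([700,437])/3.3+[240,40]-.35,.13)[:2]); print(Y,B)
yv=np.array([-np.sin(Y),np.cos(Y)]); q=down(Y+np.pi/2)
arm.grasp()
P=lambda d,z:[*(B+yv*d),z]
arm.movep(P(-.055,.40),q); arm.line_to(P(-.055,.285),rate=.12)
c=save('side','s4'); t=save('top','t4'); s=arm.read_state(); print(s['time_s'],s['qpos'],s['force'])
a=cv2.resize(c['frame'][100:250,340:490,::-1],(400,400)); b=cv2.resize(t['frame'][160:310,370:520,::-1],(400,400))
cv2.imwrite('pics/lev.png',np.hstack([a,b]))
pickle.dump((Y,B),open('v.pkl','wb'))
E
```

```text
[[ 0.486 -0.278]
 [ 0.515 -0.36 ]
 [ 0.435 -0.389]
 [ 0.404 -0.308]] [ 0.46014546 -0.33368228] ((460.4003601074219, -333.7974548339844), (87.2376937866211, 86.72109985351562), 20.43279266357422) [np.float64(0.087), np.float64(0.087), np.float64(0.086), np.float64(0.086)]
[0.344 0.36  0.347 0.357]
0.35204354594071885 [ 0.45962033 -0.33416211]
29.525 [-6.80920989e-01  4.68701832e-01  1.75188196e+00  1.65511664e-05
  9.19484420e-01 -1.03290289e+00] [ 0.07158965  0.1483039  -0.42459683]
```

View pics/lev.png

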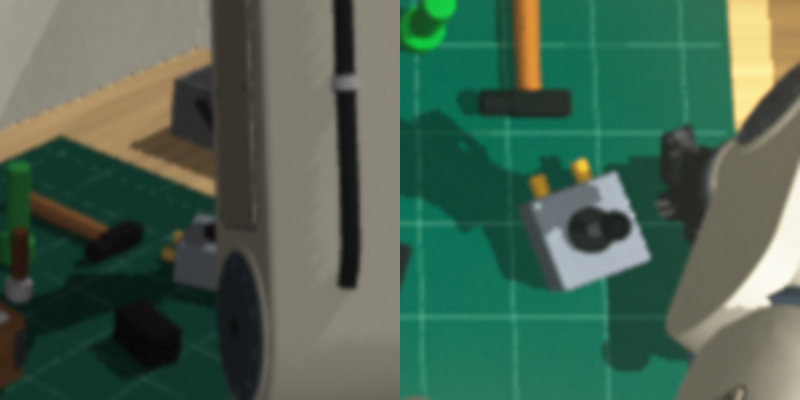

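The ball at (615,225) in the crop is upright and the fingers are clear on its right side. The valve fit is self-consistent: yaw 0.352, 87 mm sides. Push.

```bash
python3 - <<'E'
from h import *
import pickle
Y,B=pickle.load(open('v.pkl','rb')); yv=np.array([-np.sin(Y),np.cos(Y)])
P=lambda d,z=.285:[*(B+yv*d),z]
F0=np.array(arm.read_state()['force'])
def rep(n):
    s=arm.read_state(); print(n,((np.array(s['position'])[:2]-B)@yv).round(4),(np.array(s['force'])-F0).round(2),((np.array(s['force'])-F0)[:2]@yv).round(2),round(s['time_s'],2),flush=True)
for d in (-.028,-.015,0,.006):
    h=arm.line_to(P(d),rate=.04,until_force=10); rep(d)
    if h: break
if not h:
    h=arm.line_to(P(.017),rate=.03,until_force=7); rep(h)
c=save('wrist','w5')
E
```

```text
-0.028 -0.0281 [ 0.16 -0.15  0.32] -0.2 30.35
-0.015 -0.0148 [-0.39 -0.8  -0.03] -0.62 30.82
0 0.0 [ 0.27 -3.52 -1.53] -3.4 31.35
0.006 0.006 [ 1.15 -4.22 -1.17] -4.36 31.65
True 0.0126 [ 0.73 -4.1  -0.78] -4.1 31.98
```

View pics/w5.png

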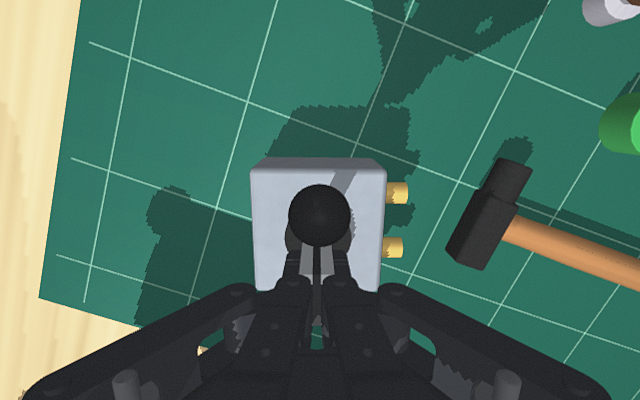

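The ball at (319,215) is well over. I'll confirm the stop by a firmer push, hold it, then ease back.

```bash
python3 - <<'E'
from h import *
import pickle
Y,B=pickle.load(open('v.pkl','rb')); yv=np.array([-np.sin(Y),np.cos(Y)])
P=lambda d,z=.285:[*(B+yv*d),z]
def rep(n):
    s=arm.read_state(); print(n,((np.array(s['position'])[:2]-B)@yv).round(4),(np.array(s['force'])[:2]@yv).round(2),round(s['time_s'],2),flush=True)
for d in (.0135,.0145,.0155,.0165,.018,.02):
    arm.line_to(P(d),rate=.02); arm.hold(.1); rep(d)
    if -(np.array(arm.read_state()['force'])[:2]@yv)>12: break
arm.hold(1.2); rep('held'); c=save('wrist','w6')
arm.line_to(P(-.025),rate=.03); rep('back'); arm.line_to(P(-.055),rate=.08)
arm.line_to(P(-.055,.42),rate=.15); 
arm.movep([.35,-.30,.42],down(0)); c=save('wrist','w7'); top=save('top','t7'); rep('end')
for r in arm.recognise('top','stamp'): print(r['confidence'],np.round(r['centre'],3))
cv2.imwrite('pics/fin.png',np.hstack([cv2.resize(c['frame'][:,:,::-1],(400,250)),cv2.resize(top['frame'][100:300,120:440,::-1],(400,250))]))
E
```

```text
0.0135 0.0129 -7.17 32.38
0.0145 0.0133 -11.05 32.73
0.0155 0.0137 -14.08 33.08
held 0.0137 -14.28 34.27
back -0.0248 0.51 35.83
end 0.0697 -0.46 39.16
0.75 [0.572 0.035 0.115]
0.7 [ 0.589 -0.116  0.057]
0.57 [ 0.656 -0.175  0.079]
```

View pics/fin.png

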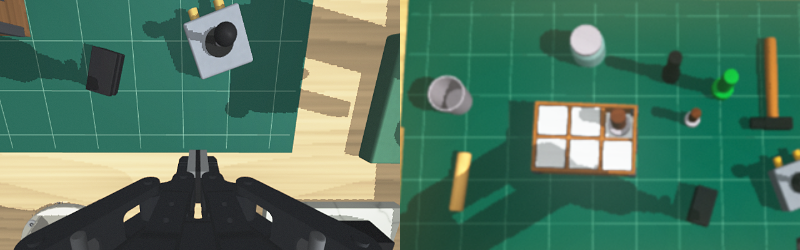

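The lever was against its stop for over a second (14 N) and has sprung back upright. The stamp is in its cell, and the other things are where they were.

```bash
python3 -c "
from cell import arm
print(arm.hand_in())"
```

```text
the job is handed in; nothing more can be done
None
```

The stamp stands upright at the bottom of the empty cell (+33, −66 mm), the lever was held fully over towards the crate for over a second and sprang back to centre, and the job was handed in at about 39 s (the hand-in returned no verdict).

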